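# Uncap the inspection camera and turn its iris ring to the stop

## Task

Lift the red dust cap off the upward-looking inspection camera by its knob and set it down, knob up, in the black tray, without dropping it. Then take hold of the slim green iris ring and turn it counter-clockwise (seen from above) until its white pin bears firmly on the rubber buffer of the orange stop lug: find the buffer by feel, do not force it (keep under 15 N), leave the ring there and let go. Do not touch the rest of the camera with the robot, and leave the circuit board, the solder reel and the screwdriver alone.

Things in the scene. Friction and masses are not known exactly. Their poses are not given: they have to be found in the camera images.
- lens: Fixed camera, axis vertical; origin on its axis at the work surface, z up. From below (mm): base 90 x 90 to z 8, grey housing 56 x 56 to z 50, barrel dia 52 to z 62, black fixed focus ring dia 68 z 62-76, neck dia 42, (iris ring z 80-92, stop collar z 94-100), black front ring dia 47 z 100-106, spigot dia 38 z 106-114. Fingertips on the iris ring should end at z 78-88, clear of the focus ring.
- ring: Green knurled iris ring, dia 60 mm, z 80 to 92 mm above its origin. Origin on the lens axis at the work surface, about which it turns; its x axis points to its white pin, so its yaw is its angle. Grip it anywhere round its rim from above, one finger either side of the lens, firmly enough not to slip (about 30 N). It rubs with about 0.05 N m and stays where it is left.
- stop: Orange stop collar, dia 45 mm, z 94-100 mm, fixed to the camera at an angle that differs each time. Its lug, 5 mm wide, reaches to 29 mm from the axis, just above the ring; a black rubber buffer stands 0.5 to 4.2 mm (not measured) out of its clockwise face. Origin on the lens axis at the work surface, x axis along the lug. The pin meets the buffer after a counter-clockwise turn of 0.35 to 1.45 rad.
- index_pin (a point): White pin standing on the ring's top face, diameter 5 mm, z 92 to 99 mm, 26 mm from the axis; the point is on the pin's axis at z 97 mm.
- stop_lug (a point): Middle of the orange lug, 26 mm from the axis, z 97 mm; 5.5 to 9.2 mm from index_pin when the pin touches the buffer (ring yaw 0.21 to 0.35 rad less than the collar's). A press of 3 N or more held for a moment counts as firm; over 15 N is forcing it: 0.08 and 0.39 N m at the axis beyond the ring's rubbing. With a grip held, 0.01 rad of turn past contact adds roughly 3 N.
- cap: Red dust cap, 30 g, loose on the spigot: a disc diameter 45 mm, 10 mm tall with a hollow underside 6 mm deep (bore 41 mm), and on it a round knob diameter 20 mm, 16 mm tall. Origin at the centre of its underside, z up; the knob spans z 10 to 26 mm. At the start its origin is 108 mm above the work surface.
- tray: Fixed black open tray, 130 x 110 mm outside (x, y), 22 mm tall, walls 4 mm, floor 4 mm thick. Origin at the centre of its underside. The cap's origin should end within 30 mm of the tray's centre along x and 25 mm along y to lie flat.
- board: Bystander: loose green circuit board 70 x 100 mm, 10 mm tall with its parts. Origin under its centre.
- reel: Bystander: loose grey solder reel standing on its end, diameter 54 mm, 38 mm tall. Origin under its centre.
- driver: Bystander: loose screwdriver 150 mm long lying along its x axis. Origin under its middle.
Mind the look-alikes: they are no part of the job. Of the things shaped like the cap, the red one is meant. Several things have the shape of the tray; the one meant has the colours described above.

How it is judged:
On the way, in this order (a step that is already met when the one before it is completed fails the run):
1. the cap stands flat in the tray while still held by the fingers (x of cap in the frame of tray between -0.05 and 0.05 m and y of cap in the frame of tray between -0.042 and 0.042 m and z of cap in the frame of tray below 0.009 m and angle between cap's own z axis and vertical below 0.2 rad and contact force between the fingers and cap above 0.5 N), for 0.1 s.
2. the cap is let go, flat in the tray (x of cap in the frame of tray between -0.05 and 0.05 m and y of cap in the frame of tray between -0.042 and 0.042 m and z of cap in the frame of tray below 0.009 m and angle between cap's own z axis and vertical below 0.2 rad and contact force between anything else and cap above 0.05 N and contact force between the fingers and cap below 0.05 N), for 0.2 s.
3. the ring's pin bears on the stop's buffer with at least 3 N (contact force between ring and stop above 3 N), for 0.2 s.
At the end, for the whole second after the job is handed in: The cap lies flat in the tray, knob up (tilt under 0.2 rad), at rest; the ring is at rest where it met the buffer: its pin within 11 mm of the lug's middle in plan (x of cap in the frame of tray between -0.05 and 0.05 m and y of cap in the frame of tray between -0.042 and 0.042 m and z of cap in the frame of tray below 0.009 m and angle between cap's own z axis and vertical below 0.2 rad and linear speed of cap below 0.02 m/s and horizontal distance between index_pin and stop_lug below 0.011 m and angular speed of ring below 0.05 rad/s); the robot touches nothing.
It fails at once if the robot touches the camera's fixed parts or the stop (over 2.5 N) (contact force between any of the fingers, the arm and lens above 2.5 N or contact force between any of the fingers, the arm and stop above 2.5 N).
It fails at once if the pin is forced against the stop (over 15 N) (contact force between ring and stop above 15 N).
It fails at once if the board, the reel or the screwdriver is moved by more than 15 mm (distance of any of board, reel, driver from where it was at the start of the episode above 0.015 m).
It also fails if it takes over 66 s, if anything falls off the work surface, if the arm or the gripper's body presses on something with over 40 N, if the wrist force passes 120 N, or if a joint passes its speed limit or range.

## Robot

A 7-joint arm with a two-finger parallel gripper is mounted at the origin on the work surface. World frame = base frame: x ahead of the robot, y to its left, z up, the work surface at z = 0. Lengths are in m, angles in rad, forces in N, time in s.
With the tool pointing down it reaches from about 0.4 to 0.75 m from the base axis. Payload 19.5 kg.
Tool frame: the origin (TCP) lies at the very end of the fingers, on their centre line; the grasp point (between the pads) lies grasp_offset behind it (grasp_offset is the distance from the TCP to the grasp point, in m); z points along the fingers, y is the line along which they close (so a half turn about z gives the same grasp; the last joint's range is limited). The gripper opens to 85 mm and grips with 20 to 120 N. Pads are 22 mm wide; open, the fingers measure 114 mm over their backs; the gripper's body (76 mm by 85 mm) begins 54 mm behind the grasp point. The pads swing forward as they close: fully open they stand 13 mm farther back than shut.
Start: joints at [-1.357, 0.707, -0.028, 1.485, 0.022, 0.951, -0.075], TCP at [0.145, 0.556, 0.231] pointing down, gripper open.
Joint ranges: [-2.71, 2.71], [-0.32, 2.16], [-1.57, 1.52], [0, 2.45], [-1.46, 4.6], [0, 2.02], [-2.83, 2.83]. Speed limits (rad/s): [1.89, 1.89, 2.57, 2.57, 3.01, 3.01, 3.01].

## Interface

Orientations are given as a unit quaternion [x, y, z, w].
In Python, from bench import observe, get_image, camera_info, close_job, grasp_offset gives the robot as it stands.
- The arm moves only by the tool drive_tool, never from a script. Its argument "series" is a list of rows, each an object of numbers: "fingers": the finger opening in cm, from 0 to 8.54; "tx", "ty", "tz": the shift along the world's x, y, z in cm; "ax", "ay", "az": the turn, a rotation vector about the world's x, y, z in degrees. A call has 1 to 20 rows; each row shifts and turns the commanded pose from where the row before left it; what a row does not reach is not made up. A row lasts 1/12 s, in which the tool goes at most 41.7 mm and 7.16 degrees, less where a joint would pass 70% of its speed; a pose out of reach is approached as far as the arm can. A call with a gripper value outside its range is refused whole. The fingers move at their own pace and stop on an object; the grip force is fixed at half the most. Time passes only in rows, so rows that do not move let the fingers close. It gives the time, the measured TCP pose, the force, the opening and the grip force at its end, in the units of the state.
- observe(): the state, without advancing time (a new reading comes with each control period).
- get_image(name): name is "side" or "top" or "wrist"; returns the picture (384x512x3 uint8, red, green, blue); there is no depth.
- camera_info(name): a dict with "vertical_fov" (degrees; the focal length in pixels is half the picture's height over the tangent of half this angle, whatever the lens; pixels are square), "cx", "cy" (the principal point, pixels), "R" (3x3) and "t" (3): a world point X has camera coordinates R X + t; the wrist camera has in their place "tool_from_camera" (4x4, takes a point from camera to tool coordinates, whose origin is the TCP and whose axes are the flange's). Camera axes: x right, y down, z forward; pixel columns grow to the right and rows downward; lengths in m; the calibration is good to about 2 mm. A picture is of the moment at which its call begins: read the wrist's pose just before it. camera_info takes no time and is no camera call.
- close_job(): hands the job in; it is judged then, once.
The state is a dict: "t": time; "joint_pos": joint angles; "dq": joint speeds; "tau": joint torques, N m; "ee_pos": TCP position; "tcp_rot": TCP orientation; "wrist_force": force on the tool from outside, world axes, zero at the start; "moment": the same for the moment, N m; "opening": opening from 0.0 (shut) to 1.0 (fully open); "grasp_force": force on a finger pad.
Only numpy, scipy, OpenCV 4.12 (cv2) and the standard library are available. Lean on these libraries where they do the work, as an engineer would, in place of code of your own. Each camera call takes 0.05 s, during which the arm holds its last target. There are 200 camera calls.

## Working session

There is one attempt and no reset: what is moved stays moved. The work goes in short steps, Python scripts to look and compute and a tool call to move; the robot and the scene stay as the last step left them, time stands still between calls to the robot, and variables do not carry over. Pictures are saved under pics/ and viewed, at most 10 in all, crops included, and the job is handed in when it is done.

Besides the shell and the picture viewer there is one more tool, called after ">>>" by a JSON object that holds its "method" and its "body". drive_tool: Moves the arm, as the interface text tells. Its arguments: {"type":"object","properties":{"series":{"type":"array","items":{"type":"object","properties":{"fingers":{"type":"number"},"tx":{"type":"number"},"ty":{"type":"number"},"tz":{"type":"number"},"ax":{"type":"number"},"ay":{"type":"number"},"az":{"type":"number"}}}}},"required":["series"]}

```bash
mkdir -p pics
python3 - <<'E'
from bench import *
import cv2,numpy as np
ims=[]
for n in("side","top"):
    im=get_image(n)[:,:,::-1]; cv2.imwrite(f"pics/{n}0.png",im); 
    c=camera_info(n);print(n,{k:np.round(v,4).tolist() for k,v in c.items()})
im=get_image("wrist")[:,:,::-1];cv2.imwrite("pics/wrist0.png",im)
print({k:np.round(v,4).tolist() for k,v in camera_info("wrist").items()})
print(grasp_offset() if callable(grasp_offset) else grasp_offset,observe())
E
```

```text
side {'vertical_fov': 56.8884, 'cx': 251.4088, 'cy': 189.683, 'R': [[-0.9991, -0.0426, 0.0078], [-0.0282, 0.5029, -0.8639], [0.0329, -0.8633, -0.5036]], 't': [0.5541, 0.079, 0.7824]}
top {'vertical_fov': 44.6689, 'cx': 255.6045, 'cy': 197.0329, 'R': [[0.025, -0.9997, 0.0047], [-0.9891, -0.0254, -0.1448], [0.1448, -0.0011, -0.9895]], 't': [-0.0053, 0.5622, 1.2012]}
{'vertical_fov': 62.8042, 'cx': 257.7525, 'cy': 193.3566, 'tool_from_camera': [[0.0002, -0.9636, -0.2675, 0.0673], [1.0, 0.0003, -0.0004, -0.0003], [0.0005, -0.2675, 0.9636, -0.1419], [0.0, 0.0, 0.0, 1.0]]}
0.0187 {'t': 0.15, 'joint_pos': array([-1.35672742,  0.70697869, -0.0276236 ,  1.484855  ,  0.02195201,
        0.95087628, -0.07548925]), 'dq': array([-0.00032522,  0.00011391, -0.00030694, -0.0001542 ,  0.00079422,
        0.00023759,  0.00123049]), 'tau': array([-2.58249827e-06, -8.83296490e+01,  1.23448759e+00, -2.36197364e+01,
        1.70123018e-02,  5.07985853e-03,  7.25104115e-06]), 'ee_pos': array([0.14540501, 0.55612455, 0.23093268]), 'tcp_rot': array([ 1.27543385e-01,  9.91832908e-01, -4.04106424e-04, -6.36982934e-05]), 'wrist_force': array([ 0.48909088, -0.11350892, -0.02439278]), 'moment': array([ 0.01413092,  0.01104097, -0.0180345 ]), 'grasp_force': 0.0, 'opening': 1.0010489876374427}
```

View pics/top0.png

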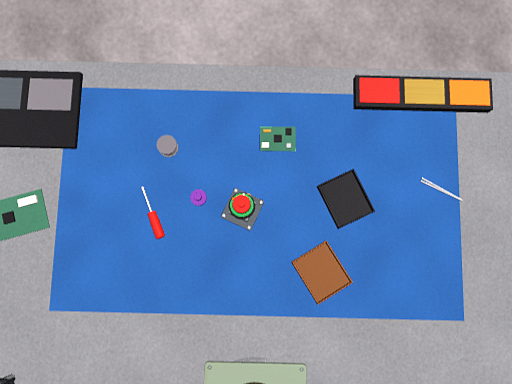

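View pics/side0.png

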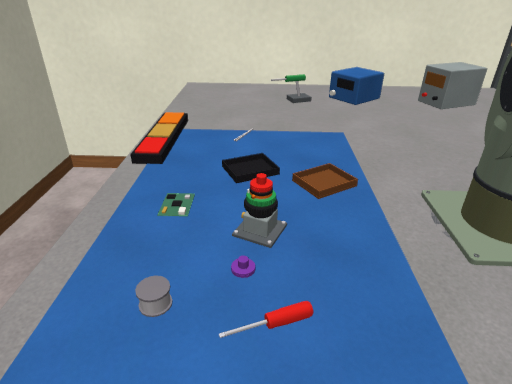

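Top view: red cap on the lens at about (241,205), with a purple look-alike at (198,198). The tray-shaped candidates are black at (346,198), brown at (321,272), plus bins at the edges. The red cap sits on the camera, and the black open tray matches the description. Next I'll confirm with a crop and localise both.

```bash
cat > h.py <<'E'
import cv2,numpy as np
from bench import *
from scipy.spatial.transform import Rotation as Ro
def ray(n,uv,st=None):
    c=camera_info(n);f=192/np.tan(np.radians(c["vertical_fov"]/2))
    d=np.array([(uv[0]-c["cx"])/f,(uv[1]-c["cy"])/f,1])
    if n=="wrist":
        T=np.array(c["tool_from_camera"]);R=Ro.from_quat(st["tcp_rot"]).as_matrix()
        return R@T[:3,3]+st["ee_pos"],R@T[:3,:3]@d
    R=np.array(c["R"]);return -R.T@np.array(c["t"]),R.T@d
def onz(n,uv,z,st=None):
    o,d=ray(n,uv,st);return o+d*(z-o[2])/d[2]
def proj(n,X,st=None):
    c=camera_info(n);f=192/np.tan(np.radians(c["vertical_fov"]/2))
    if n=="wrist":
        T=np.array(c["tool_from_camera"]);R=Ro.from_quat(st["tcp_rot"]).as_matrix()
        p=T[:3,:3].T@(R.T@(np.array(X)-st["ee_pos"])-T[:3,3])
    else: p=np.array(c["R"])@X+c["t"]
    return p[:2]/p[2]*f+[c["cx"],c["cy"]]
def blobs(mask,amin=20):
    n,l,s,c=cv2.connectedComponentsWithStats(mask.astype(np.uint8))
    return [(c[i].round(1),s[i,4],l==i) for i in range(1,n) if s[i,4]>=amin]
E
python3 - <<'E'
from h import *
t=cv2.imread("pics/top0.png");s=cv2.imread("pics/side0.png")
def red(im):
    h=cv2.cvtColor(im,cv2.COLOR_BGR2HSV);return ((h[...,0]<6)|(h[...,0]>174))&(h[...,1]>150)&(h[...,2]>80)
for n,im in(("top",t),("side",s)):
    for c,a,m in blobs(red(im)): print(n,c,a)
b=[x for x in blobs(red(t)) if abs(x[0][0]-241)<12 and abs(x[0][1]-205)<12]
print("cap",[onz("top",x[0],.122) for x in b])
k=t.max(2)<60; k[:150]=0
for c,a,m in blobs(k,300):
    q=cv2.minAreaRect(np.argwhere(m)[:,::-1].astype(np.float32))
    P=np.array([onz("top",p,.022) for p in cv2.boxPoints(q)])
    print("blk",c,a,P.round(3).tolist(),P.mean(0).round(4))
cv2.imwrite("pics/crop.png",np.hstack([cv2.resize(t[160:250,180:390],None,fx=2.5,fy=2.5,interpolation=2)[:225],])) 
a=cv2.resize(t[160:240,190:380],(760,320),interpolation=2);bb=cv2.resize(s[145:245,200:390],(532,280),interpolation=2)
bb=cv2.copyMakeBorder(bb,0,0,0,228,0);cv2.imwrite("pics/crop.png",np.vstack([a,bb]))
E
```

```text
top [379.  90.] 1044
top [241.1 203.8] 248
top [155.6 224.4] 243
side [151.  144.9] 400
side [260.6 183.4] 333
side [288.8 314. ] 770
cap [array([0.53238691, 0.04456241, 0.122     ])]
blk [343.8 198.1] 1425 [[0.599, -0.156, 0.022], [0.651, -0.253, 0.022], [0.535, -0.31, 0.022], [0.484, -0.213, 0.022]] [ 0.5673 -0.2332  0.022 ]
```

View pics/crop.png

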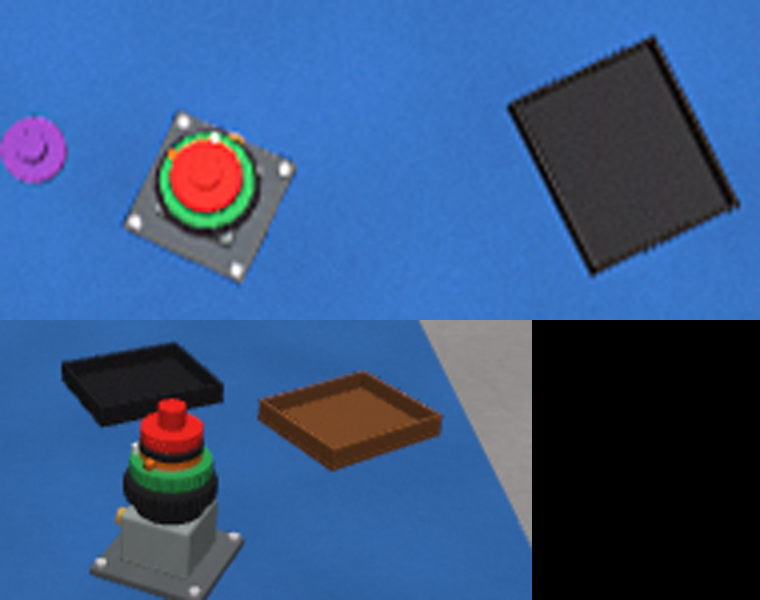

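The crop confirms the red cap on the camera and the black tray. The white pin is near top px (243,194), with an orange lug candidate at (233,198). Moving over the lens.

>>> {"method": "drive_tool", "body": {"series": [{"fingers": 8.5, "tx": 1.92, "ty": -2.55, "tz": 0.1}, {"tx": 1.92, "ty": -2.55, "tz": 0.1}, {"tx": 1.92, "ty": -2.55, "tz": 0.1}, {"tx": 1.92, "ty": -2.55, "tz": 0.1}, {"tx": 1.92, "ty": -2.55, "tz": 0.1}, {"tx": 1.92, "ty": -2.55, "tz": 0.1}, {"tx": 1.92, "ty": -2.55, "tz": 0.1}, {"tx": 1.92, "ty": -2.55, "tz": 0.1}, {"tx": 1.92, "ty": -2.55, "tz": 0.1}, {"tx": 1.92, "ty": -2.55, "tz": 0.1}, {"tx": 1.92, "ty": -2.55, "tz": 0.1}, {"tx": 1.92, "ty": -2.55, "tz": 0.1}, {"tx": 1.92, "ty": -2.55, "tz": 0.1}, {"tx": 1.92, "ty": -2.55, "tz": 0.1}, {"tx": 1.92, "ty": -2.55, "tz": 0.1}, {"tx": 1.92, "ty": -2.55, "tz": 0.1}, {"tx": 1.92, "ty": -2.55, "tz": 0.1}, {"tx": 1.92, "ty": -2.55, "tz": 0.1}, {"tx": 1.92, "ty": -2.55, "tz": 0.1}, {"tx": 1.92, "ty": -2.55, "tz": 0.1}]}}

```text
$.series[0]: bad value
```

>>> {"method": "drive_tool", "body": {"series": [{}, {}, {}]}}

```text
$.series[0]: bad value
```

Run:
```python
from h import *
st=observe();im=get_image("wrist")[:,:,::-1];cv2.imwrite("pics/w1.png",im)
print(st["ee_pos"],st["tcp_rot"])
h=cv2.cvtColor(im,cv2.COLOR_BGR2HSV);H,S,V=h[...,0],h[...,1],h[...,2]
def show(n,m,z,am):
    for c,a,mm in blobs(m,am):
        x,y,w,hh=cv2.boundingRect(mm.astype(np.uint8));print(n,c,a,(x,y,w,hh),onz("wrist",(x+w/2,y+hh/2),z,st).round(4))
show("red",((H<5)|(H>175))&(S>150)&(V>80),.118,300)
show("green",(H>55)&(H<85)&(S>100),.092,200)
show("orange",(H>7)&(H<22)&(S>150)&(V>120),.097,8)
show("white",(S<60)&(V>170),.099,8)
```

```text
[0.14540501 0.55612455 0.23093268] [ 1.27543385e-01  9.91832908e-01 -4.04106424e-04 -6.36982934e-05]
green [439.4 375.5] 352 (427, 364, 27, 20) [0.4061 0.6954 0.092 ]
white [119.3 289.8] 86 (111, 286, 14, 10) [0.2157 0.3942 0.099 ]
white [395.9 289.8] 84 (391, 286, 14, 10) [0.2855 0.6621 0.099 ]
```

View pics/w1.png

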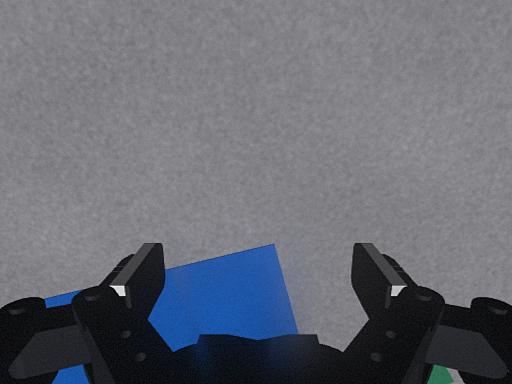

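The view shows only the table and the open fingers at rows 240-300; the move was refused, probably because rows need every key. Retrying with full rows.

>>> {"method": "drive_tool", "body": {"series": [{"fingers": 8.5, "tx": 1.92, "ty": -2.55, "tz": 0.1, "ax": 0, "ay": 0, "az": 0}, {"fingers": 8.5, "tx": 1.92, "ty": -2.55, "tz": 0.1, "ax": 0, "ay": 0, "az": 0}, {"fingers": 8.5, "tx": 1.92, "ty": -2.55, "tz": 0.1, "ax": 0, "ay": 0, "az": 0}, {"fingers": 8.5, "tx": 1.92, "ty": -2.55, "tz": 0.1, "ax": 0, "ay": 0, "az": 0}, {"fingers": 8.5, "tx": 1.92, "ty": -2.55, "tz": 0.1, "ax": 0, "ay": 0, "az": 0}, {"fingers": 8.5, "tx": 1.92, "ty": -2.55, "tz": 0.1, "ax": 0, "ay": 0, "az": 0}, {"fingers": 8.5, "tx": 1.92, "ty": -2.55, "tz": 0.1, "ax": 0, "ay": 0, "az": 0}, {"fingers": 8.5, "tx": 1.92, "ty": -2.55, "tz": 0.1, "ax": 0, "ay": 0, "az": 0}, {"fingers": 8.5, "tx": 1.92, "ty": -2.55, "tz": 0.1, "ax": 0, "ay": 0, "az": 0}, {"fingers": 8.5, "tx": 1.92, "ty": -2.55, "tz": 0.1, "ax": 0, "ay": 0, "az": 0}, {"fingers": 8.5, "tx": 1.92, "ty": -2.55, "tz": 0.1, "ax": 0, "ay": 0, "az": 0}, {"fingers": 8.5, "tx": 1.92, "ty": -2.55, "tz": 0.1, "ax": 0, "ay": 0, "az": 0}, {"fingers": 8.5, "tx": 1.92, "ty": -2.55, "tz": 0.1, "ax": 0, "ay": 0, "az": 0}, {"fingers": 8.5, "tx": 1.92, "ty": -2.55, "tz": 0.1, "ax": 0, "ay": 0, "az": 0}, {"fingers": 8.5, "tx": 1.92, "ty": -2.55, "tz": 0.1, "ax": 0, "ay": 0, "az": 0}, {"fingers": 8.5, "tx": 1.92, "ty": -2.55, "tz": 0.1, "ax": 0, "ay": 0, "az": 0}, {"fingers": 8.5, "tx": 1.92, "ty": -2.55, "tz": 0.1, "ax": 0, "ay": 0, "az": 0}, {"fingers": 8.5, "tx": 1.92, "ty": -2.55, "tz": 0.1, "ax": 0, "ay": 0, "az": 0}, {"fingers": 8.5, "tx": 0, "ty": 0, "tz": 0, "ax": 0, "ay": 0, "az": 0}, {"fingers": 8.5, "tx": 0, "ty": 0, "tz": 0, "ax": 0, "ay": 0, "az": 0}]}}

```text
t: 1.87
ee_pos: [0.4916, 0.0959, 0.249]
tcp_rot: [0.129, 0.992, -0.0, -0.0]
wrist_force: [-0.1, 1.3, 0.6]
opening: 0.996
grasp_force: 0.0
```

```bash
cat > look.py <<'E'
from h import *
import sys
st=observe();im=get_image("wrist")[:,:,::-1];cv2.imwrite(f"pics/{sys.argv[1]}.png",im)
print(st["t"],st["ee_pos"],st["tcp_rot"])
h=cv2.cvtColor(im,cv2.COLOR_BGR2HSV);H,S,V=h[...,0],h[...,1],h[...,2]
def show(n,m,z,am):
    for c,a,mm in blobs(m,am):
        x,y,w,hh=cv2.boundingRect(mm.astype(np.uint8));print(n,c,a,(x,y,w,hh),"box",onz("wrist",(x+w/2,y+hh/2),z,st).round(4),"cen",onz("wrist",c,z,st).round(4))
show("red",((H<5)|(H>175))&(S>150)&(V>80),.118,300)
show("green",(H>55)&(H<85)&(S>100),.092,200)
show("orange",(H>7)&(H<22)&(S>150)&(V>120),.097,8)
show("white",(S<60)&(V>170),.099,8)
E
python3 look.py w1
```

```text
1.8667 [0.49155762 0.09591892 0.24899642] [ 1.28900655e-01  9.91657488e-01 -1.91937272e-04 -1.08740477e-04]
red [407.1 118. ] 1338 (383, 87, 48, 61) box [0.4675 0.232  0.118 ] cen [0.4679 0.232  0.118 ]
red [218.5 236.7] 1678 (195, 214, 47, 46) box [0.5312 0.0469 0.118 ] cen [0.5309 0.047  0.118 ]
green [223.  212.8] 775 (192, 198, 59, 38) box [0.5211 0.0498 0.092 ] cen [0.5172 0.0525 0.092 ]
green [217.1 326. ] 325 (199, 316, 40, 21) box [0.6448 0.0101 0.092 ] cen [0.6436 0.0082 0.092 ]
green [180.1 337.9] 281 (168, 327, 29, 24) box [ 0.6502 -0.0346  0.092 ] cen [ 0.6481 -0.0368  0.092 ]
orange [ 29.9 126.1] 5726 (0, 59, 80, 133) box [ 0.392  -0.0845  0.097 ] cen [ 0.3901 -0.0937  0.097 ]
orange [244.9 239.5] 28 (242, 237, 7, 6) box [0.5493 0.0673 0.097 ] cen [0.5487 0.0668 0.097 ]
white [5.6 1.6] 57 (0, 0, 17, 6) box [ 0.2945 -0.0653  0.099 ] cen [ 0.293  -0.0671  0.099 ]
white [438.2 168.9] 286 (422, 145, 33, 48) box [0.5251 0.2627 0.099 ] cen [0.5249 0.2624 0.099 ]
white [201.6 171.1] 40 (198, 168, 8, 7) box [0.4705 0.0464 0.099 ] cen [0.47   0.0462 0.099 ]
white [262.4 180.4] 40
[... 336 characters left out ...]
69 0.0764 0.099 ]
white [405.9 262.3] 19 (399, 261, 16, 5) box [0.6159 0.2209 0.099 ] cen [0.6143 0.22   0.099 ]
white [120.  289.2] 106 (110, 285, 17, 11) box [ 0.5699 -0.0771  0.099 ] cen [ 0.5688 -0.075   0.099 ]
white [395.6 289.2] 107 (390, 285, 16, 11) box [0.6449 0.2076 0.099 ] cen [0.6428 0.2053 0.099 ]
white [439.4 291.9] 8 (437, 291, 5, 3) box [0.6585 0.2495 0.099 ] cen [0.6577 0.2495 0.099 ]
white [225.  329.8] 132 (217, 325, 17, 10) box [0.6458 0.0181 0.099 ] cen [0.6454 0.0176 0.099 ]
white [182.2 339. ] 64 (177, 335, 11, 9) box [ 0.6456 -0.0314  0.099 ] cen [ 0.6448 -0.0315  0.099 ]
white [444.  376.6] 447 (426, 368, 37, 16) box [0.7696 0.2435 0.099 ] cen [0.7703 0.2429 0.099 ]
```

View pics/w1.png

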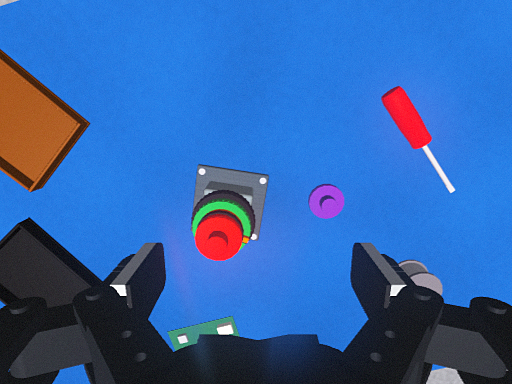

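Wrist view: red cap at (218,237), purple one at (326,201), pin/lug at about (245,240)–(253,236). Moving above the cap and rechecking once.

>>> {"method": "drive_tool", "body": {"series": [{"fingers": 8.5, "tx": 1.0, "ty": -1.25, "tz": -1.2, "ax": 0, "ay": 0, "az": 0}, {"fingers": 8.5, "tx": 1.0, "ty": -1.25, "tz": -1.2, "ax": 0, "ay": 0, "az": 0}, {"fingers": 8.5, "tx": 1.0, "ty": -1.25, "tz": -1.2, "ax": 0, "ay": 0, "az": 0}, {"fingers": 8.5, "tx": 1.0, "ty": -1.25, "tz": -1.2, "ax": 0, "ay": 0, "az": 0}, {"fingers": 8.5, "tx": 0, "ty": 0, "tz": 0, "ax": 0, "ay": 0, "az": 0}, {"fingers": 8.5, "tx": 0, "ty": 0, "tz": 0, "ax": 0, "ay": 0, "az": 0}]}}

```text
t: 2.42
ee_pos: [0.5306, 0.0479, 0.2009]
tcp_rot: [0.127, 0.992, -0.0, -0.001]
wrist_force: [0.0, 0.5, 0.3]
opening: 0.995
grasp_force: 0.0
```

```bash
python3 look.py w2 | egrep "^[0-9]|red|green|orange|white"
```

```text
2.4167 [0.53061478 0.04788773 0.20086011] [ 1.27327955e-01  9.91860471e-01 -3.71407957e-05 -6.29076963e-04]
red [472.3  67.4] 2326 (443, 29, 59, 77) box [0.4774 0.2094 0.118 ] cen [0.4773 0.2093 0.118 ]
red [256.  201.8] 2675 (227, 173, 64, 58) box [0.5323 0.0479 0.118 ] cen [0.5316 0.0458 0.118 ]
green [254.7 176.6] 1048 (220, 158, 72, 56) box [0.5261 0.0471 0.092 ] cen [0.5182 0.0481 0.092 ]
green [233.9 324.7] 1060 (197, 307, 70, 33) box [ 0.6485 -0.0082  0.092 ] cen [ 0.6503 -0.0069  0.092 ]
orange [29.6 79.6] 6944 (0, 2, 83, 155) box [ 0.4067 -0.0851  0.097 ] cen [ 0.4046 -0.0936  0.097 ]
orange [84.5 85.5] 10 (81, 81, 8, 10) box [ 0.419  -0.0558  0.097 ] cen [ 0.4186 -0.0561  0.097 ]
orange [287.2 208.1] 28 (285, 205, 6, 7) box [0.55  0.068 0.097] cen [0.5495 0.0675 0.097 ]
white [501.2 121.7] 285 (489, 102, 23, 46) box [0.5251 0.2391 0.099 ] cen [0.5227 0.2397 0.099 ]
white [226.2 133.4] 56 (222, 130, 9, 8) box [0.4791 0.0361 0.099 ] cen [0.4786 0.036  0.099 ]
white [297.8 145.1] 53 (294, 141, 9, 9) box [0.5015 0.0875 0.099 ] cen [0.5011 0.087  0.099 ]
white [234.9 153.5] 28 (
[... 712 characters left out ...]
0.6526 0.2372 0.099 ]
white [459.4 278.9] 8 (459, 276, 2, 6) box [0.6498 0.198  0.099 ] cen [0.6495 0.1975 0.099 ]
white [119.9 289.2] 105 (110, 285, 16, 11) box [ 0.5855 -0.0939  0.099 ] cen [ 0.5847 -0.0919  0.099 ]
white [395.6 289.2] 107 (390, 285, 16, 11) box [0.6475 0.1443 0.099 ] cen [0.6457 0.1425 0.099 ]
white [487.8 295.3] 12 (484, 294, 9, 3) box [0.6726 0.2209 0.099 ] cen [0.6723 0.2203 0.099 ]
white [248.2 323.1] 177 (239, 317, 19, 13) box [0.6472 0.0083 0.099 ] cen [0.6467 0.0082 0.099 ]
white [198.  332.6] 61 (193, 329, 11, 10) box [ 0.6466 -0.039   0.099 ] cen [ 0.645 -0.039  0.099]
white [447.1 380.7] 181 (426, 376, 37, 8) box [0.7561 0.1741 0.099 ] cen [0.7576 0.1765 0.099 ]
```

View pics/w2.png

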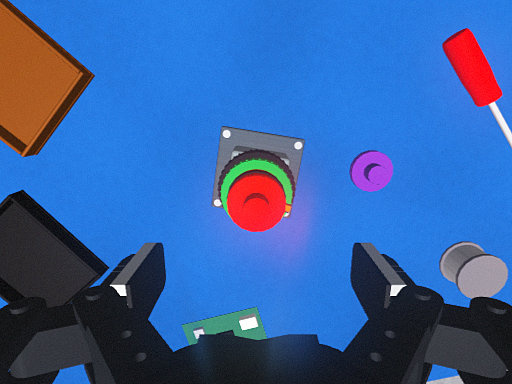

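Cap is centred at (256,202), which puts it at about (0.532, 0.046). Descending and gripping the knob.

>>> {"method": "drive_tool", "body": {"series": [{"fingers": 8.5, "tx": 0.12, "ty": -0.17, "tz": -1.5, "ax": 0, "ay": 0, "az": 0}, {"fingers": 8.5, "tx": 0, "ty": 0, "tz": -2.0, "ax": 0, "ay": 0, "az": 0}, {"fingers": 8.5, "tx": 0, "ty": 0, "tz": -2.0, "ax": 0, "ay": 0, "az": 0}, {"fingers": 8.5, "tx": 0, "ty": 0, "tz": -1.5, "ax": 0, "ay": 0, "az": 0}, {"fingers": 8.5, "tx": 0, "ty": 0, "tz": -1.0, "ax": 0, "ay": 0, "az": 0}, {"fingers": 4, "tx": 0, "ty": 0, "tz": 0, "ax": 0, "ay": 0, "az": 0}, {"fingers": 3, "tx": 0, "ty": 0, "tz": 0, "ax": 0, "ay": 0, "az": 0}, {"fingers": 3, "tx": 0, "ty": 0, "tz": 0, "ax": 0, "ay": 0, "az": 0}, {"fingers": 1, "tx": 0, "ty": 0, "tz": 0, "ax": 0, "ay": 0, "az": 0}, {"fingers": 1, "tx": 0, "ty": 0, "tz": 0, "ax": 0, "ay": 0, "az": 0}, {"fingers": 1, "tx": 0, "ty": 0, "tz": 0, "ax": 0, "ay": 0, "az": 0}, {"fingers": 1, "tx": 0, "ty": 0, "tz": 0, "ax": 0, "ay": 0, "az": 0}, {"fingers": 1, "tx": 0, "ty": 0, "tz": 0, "ax": 0, "ay": 0, "az": 0}]}}

```text
t: 3.55
ee_pos: [0.5325, 0.0456, 0.1221]
tcp_rot: [0.128, 0.992, 0.0, 0.0]
wrist_force: [-2.4, -0.1, 12.0]
opening: 0.201
grasp_force: 58.3
```

>>> {"method": "drive_tool", "body": {"series": [{"fingers": 1, "tx": 0, "ty": 0, "tz": 0.5, "ax": 0, "ay": 0, "az": 0}, {"fingers": 1, "tx": 0, "ty": 0, "tz": 1.0, "ax": 0, "ay": 0, "az": 0}, {"fingers": 1, "tx": 0, "ty": 0, "tz": 1.5, "ax": 0, "ay": 0, "az": 0}, {"fingers": 1, "tx": 0, "ty": 0, "tz": 1.5, "ax": 0, "ay": 0, "az": 0}, {"fingers": 1, "tx": 0, "ty": -0.9, "tz": 0.5, "ax": 0, "ay": 0, "az": 0}, {"fingers": 1, "tx": 0.3, "ty": -2.0, "tz": 0, "ax": 0, "ay": 0, "az": 0}, {"fingers": 1, "tx": 0.3, "ty": -2.5, "tz": 0, "ax": 0, "ay": 0, "az": 0}, {"fingers": 1, "tx": 0.3, "ty": -2.5, "tz": 0, "ax": 0, "ay": 0, "az": 0}, {"fingers": 1, "tx": 0.3, "ty": -2.5, "tz": 0, "ax": 0, "ay": 0, "az": 0}, {"fingers": 1, "tx": 0.3, "ty": -2.5, "tz": 0, "ax": 0, "ay": 0, "az": 0}, {"fingers": 1, "tx": 0.3, "ty": -2.5, "tz": 0, "ax": 0, "ay": 0, "az": 0}, {"fingers": 1, "tx": 0.4, "ty": -2.5, "tz": 0, "ax": 0, "ay": 0, "az": 0}, {"fingers": 1, "tx": 0.4, "ty": -2.5, "tz": 0, "ax": 0, "ay": 0, "az": 0}, {"fingers": 1, "tx": 0.3, "ty": -2.5, "tz": 0, "ax": 0, "ay": 0, "az": 0}, {"fingers": 1, "tx": 0.3, "ty": -2.5, "tz": 0, "ax": 0, "ay": 0, "az": 0}, {"fingers": 1, "tx": 0.2, "ty": -1.7, "tz": 0, "ax": 0, "ay": 0, "az": 0}, {"fingers": 1, "tx": 0.1, "ty": -0.8, "tz": 0, "ax": 0, "ay": 0, "az": 0}, {"fingers": 1, "tx": 0, "ty": 0, "tz": 0, "ax": 0, "ay": 0, "az": 0}, {"fingers": 1, "tx": 0, "ty": 0, "tz": 0, "ax": 0, "ay": 0, "az": 0}]}}

```text
t: 5.13
ee_pos: [0.5671, -0.2328, 0.1712]
tcp_rot: [0.127, 0.992, 0.0, -0.0]
wrist_force: [-0.1, 0.2, -0.6]
opening: 0.199
grasp_force: 58.6
```

Run:
```python
from h import *
st=observe();im=get_image("wrist")[:,:,::-1];s=get_image("side")[:,:,::-1];t=get_image("top")[:,:,::-1]
for n,i in(("w",im),("s",s),("t",t)):cv2.imwrite(f"pics/{n}3.png",i)
print(st["t"],st["ee_pos"],st["opening"],st["grasp_force"],st["wrist_force"])
print("tray px wrist",proj("wrist",[.567,-.233,.004],st))
cv2.imwrite("pics/m3.png",np.vstack([np.hstack([cv2.resize(im,(400,300)),cv2.resize(s[100:250,180:380],(400,300))]),np.hstack([cv2.resize(t[150:240,210:330],(400,300)),cv2.resize(t[150:240,300:420],(400,300))])]))
```

```text
5.1333 [ 0.56713078 -0.23280437  0.17122769] 0.19906353079070355 58.62447381019592 [-0.10481709  0.18856434 -0.62792185]
tray px wrist [257.92523381 175.59989382]
```

View pics/m3.png

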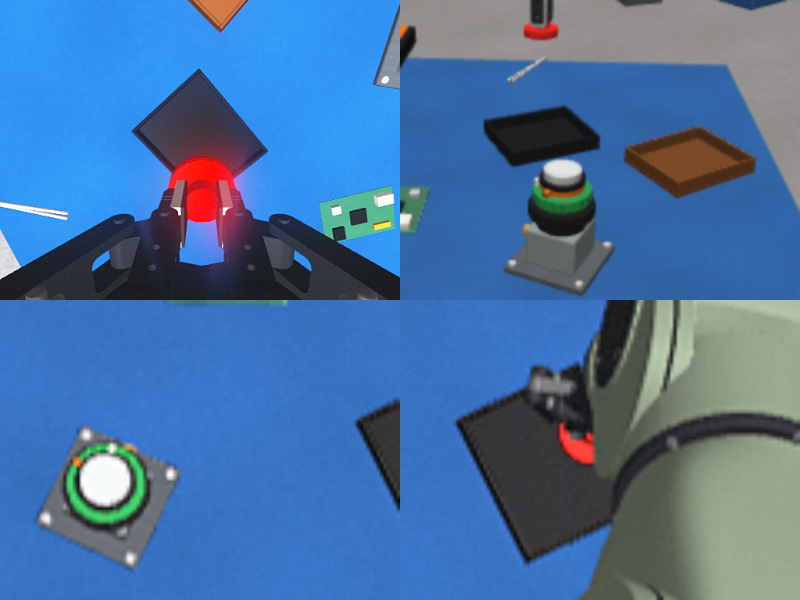

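The cap is held level (wrist view, red at (200,190)) and the black tray lies below. In the top crop the white pin sits at (112,448) and the orange lug at (78,462). Lowering.

>>> {"method": "drive_tool", "body": {"series": [{"fingers": 1, "tx": 0, "ty": 0, "tz": -1.5, "ax": 0, "ay": 0, "az": 0}, {"fingers": 1, "tx": 0, "ty": 0, "tz": -2.5, "ax": 0, "ay": 0, "az": 0}, {"fingers": 1, "tx": 0, "ty": 0, "tz": -2.5, "ax": 0, "ay": 0, "az": 0}, {"fingers": 1, "tx": 0, "ty": 0, "tz": -2.5, "ax": 0, "ay": 0, "az": 0}, {"fingers": 1, "tx": 0, "ty": 0, "tz": -2.0, "ax": 0, "ay": 0, "az": 0}, {"fingers": 1, "tx": 0, "ty": 0, "tz": -1.5, "ax": 0, "ay": 0, "az": 0}, {"fingers": 1, "tx": 0, "ty": 0, "tz": -1.0, "ax": 0, "ay": 0, "az": 0}, {"fingers": 1, "tx": 0, "ty": 0, "tz": -0.8, "ax": 0, "ay": 0, "az": 0}, {"fingers": 1, "tx": 0, "ty": 0, "tz": -0.4, "ax": 0, "ay": 0, "az": 0}, {"fingers": 1, "tx": 0, "ty": 0, "tz": -0.2, "ax": 0, "ay": 0, "az": 0}, {"fingers": 1, "tx": 0, "ty": 0, "tz": -0.2, "ax": 0, "ay": 0, "az": 0}, {"fingers": 1, "tx": 0, "ty": 0, "tz": 0, "ax": 0, "ay": 0, "az": 0}, {"fingers": 1, "tx": 0, "ty": 0, "tz": 0, "ax": 0, "ay": 0, "az": 0}]}}

```text
t: 6.37
ee_pos: [0.5675, -0.2335, 0.0208]
tcp_rot: [0.128, 0.992, -0.0, 0.0]
wrist_force: [-1.2, -0.1, 0.4]
opening: 0.202
grasp_force: 58.6
```

>>> {"method": "drive_tool", "body": {"series": [{"fingers": 1, "tx": 0, "ty": 0, "tz": -0.1, "ax": 0, "ay": 0, "az": 0}, {"fingers": 1, "tx": 0, "ty": 0, "tz": -0.1, "ax": 0, "ay": 0, "az": 0}, {"fingers": 1, "tx": 0, "ty": 0, "tz": -0.05, "ax": 0, "ay": 0, "az": 0}, {"fingers": 1, "tx": 0, "ty": 0, "tz": 0, "ax": 0, "ay": 0, "az": 0}, {"fingers": 1, "tx": 0, "ty": 0, "tz": 0, "ax": 0, "ay": 0, "az": 0}, {"fingers": 1, "tx": 0, "ty": 0, "tz": 0, "ax": 0, "ay": 0, "az": 0}]}}

```text
t: 6.87
ee_pos: [0.5674, -0.2335, 0.0182]
tcp_rot: [0.128, 0.992, -0.0, 0.0]
wrist_force: [-1.9, 1.3, 7.3]
opening: 0.204
grasp_force: 59.4
```

The cap rests on the tray floor (7 N). Letting go and rising.

>>> {"method": "drive_tool", "body": {"series": [{"fingers": 2.5, "tx": 0, "ty": 0, "tz": 0, "ax": 0, "ay": 0, "az": 0}, {"fingers": 3.5, "tx": 0, "ty": 0, "tz": 0, "ax": 0, "ay": 0, "az": 0}, {"fingers": 4.5, "tx": 0, "ty": 0, "tz": 0, "ax": 0, "ay": 0, "az": 0}, {"fingers": 4.5, "tx": 0, "ty": 0, "tz": 0, "ax": 0, "ay": 0, "az": 0}, {"fingers": 4.5, "tx": 0, "ty": 0, "tz": 0, "ax": 0, "ay": 0, "az": 0}, {"fingers": 4.5, "tx": 0, "ty": 0, "tz": 0, "ax": 0, "ay": 0, "az": 0}, {"fingers": 4.5, "tx": 0, "ty": 0, "tz": 0, "ax": 0, "ay": 0, "az": 0}, {"fingers": 4.5, "tx": 0, "ty": 0, "tz": 1, "ax": 0, "ay": 0, "az": 0}, {"fingers": 4.5, "tx": 0, "ty": 0, "tz": 2, "ax": 0, "ay": 0, "az": 0}, {"fingers": 6, "tx": 0, "ty": 0, "tz": 3, "ax": 0, "ay": 0, "az": 0}, {"fingers": 6, "tx": 0, "ty": 0, "tz": 3, "ax": 0, "ay": 0, "az": 0}, {"fingers": 6, "tx": 0, "ty": 0, "tz": 3, "ax": 0, "ay": 0, "az": 0}, {"fingers": 6, "tx": 0, "ty": 0, "tz": 3, "ax": 0, "ay": 0, "az": 0}, {"fingers": 6, "tx": 0, "ty": 0, "tz": 3, "ax": 0, "ay": 0, "az": 0}, {"fingers": 6, "tx": 0, "ty": 0, "tz": 0, "ax": 0, "ay": 0, "az": 0}, {"fingers": 6, "tx": 0, "ty": 0, "tz": 0, "ax": 0, "ay": 0, "az": 0}, {"fingers": 6, "tx": 0, "ty": 0, "tz": 0, "ax": 0, "ay": 0, "az": 0}]}}

```text
t: 8.28
ee_pos: [0.567, -0.2334, 0.1977]
tcp_rot: [0.128, 0.992, -0.0, -0.0]
wrist_force: [-0.4, -0.3, -1.3]
opening: 0.702
grasp_force: 0.0
```

Run:
```python
from h import *
st=observe();im=get_image("wrist")[:,:,::-1];cv2.imwrite("pics/w4.png",im)
print(st["t"],st["ee_pos"],st["opening"])
t=cv2.imread("pics/t3.png");h=cv2.cvtColor(t,cv2.COLOR_BGR2HSV);H,S,V=h[...,0],h[...,1],h[...,2]
w=np.zeros(S.shape,bool);w[180:230,220:262]=1
for n,m,z in(("white",(S<70)&(V>150)&w,.099),("or",(H>7)&(H<22)&(S>130)&(V>100)&w,.1),("gr",(H>50)&(H<90)&(S>100)&w,.092)):
    for c,a,mm in blobs(m,3):
        print(n,c,a,onz("top",c,z).round(4))
        if a>80 and n=="white":print(onz("top",c,.114))
cv2.imwrite("pics/m4.png",np.hstack([cv2.resize(im,(400,300)),cv2.resize(t[185:224,220:264],(400,354),interpolation=2)[:300]]))
```

```text
8.2833 [ 0.56696857 -0.23335905  0.19767082] 0.7021290879817528
white [235.3 190.1] 9 [0.5701 0.061  0.099 ]
white [241.  203.2] 195 [0.5369 0.0455 0.099 ]
[0.53493587 0.045095   0.114     ]
white [248.5 193.2] 4 [0.563  0.0273 0.099 ]
white [260.6 201.7] 7 [ 0.542  -0.0039  0.099 ]
white [223.2 215.1] 9 [0.5056 0.0894 0.099 ]
white [246.7 218.7] 3 [0.498  0.0301 0.099 ]
white [248.8 226.9] 10 [0.4775 0.0242 0.099 ]
or [249.  194.3] 3 [0.56   0.0259 0.1   ]
or [232.5 198. ] 6 [0.5495 0.0674 0.1   ]
gr [237.6 194.8] 24 [0.5592 0.0551 0.092 ]
gr [242.3 207.7] 179 [0.5264 0.0421 0.092 ]
```

View pics/m4.png

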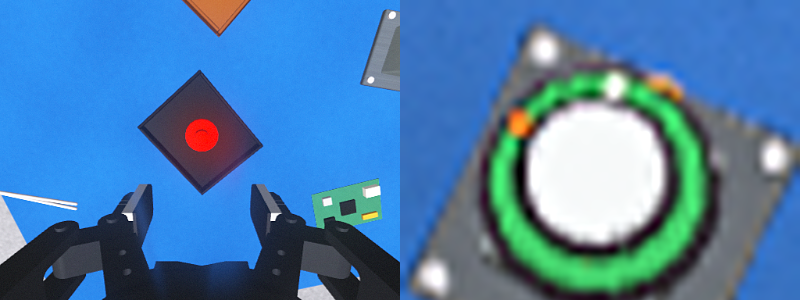

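The cap is centred in the black tray, knob up at (201,135). The top crop shows the pin at (614,87) and the lug at (519,122), so the pin is about -15° and the lug about 54°. Going back over the lens with the finger line turned to about 85°, which keeps the pads clear of the lug.

>>> {"method": "drive_tool", "body": {"series": [{"fingers": 8.5, "tx": -0.1, "ty": 1.0, "tz": 0, "ax": 0, "ay": 0, "az": 1}, {"fingers": 8.5, "tx": -0.3, "ty": 2.4, "tz": 0, "ax": 0, "ay": 0, "az": 1}, {"fingers": 8.5, "tx": -0.3, "ty": 2.4, "tz": 0, "ax": 0, "ay": 0, "az": 1}, {"fingers": 8.5, "tx": -0.3, "ty": 2.4, "tz": 0, "ax": 0, "ay": 0, "az": 1}, {"fingers": 8.5, "tx": -0.3, "ty": 2.4, "tz": 0, "ax": 0, "ay": 0, "az": 1}, {"fingers": 8.5, "tx": -0.3, "ty": 2.4, "tz": 0, "ax": 0, "ay": 0, "az": 1}, {"fingers": 8.5, "tx": -0.3, "ty": 2.4, "tz": 0, "ax": 0, "ay": 0, "az": 1}, {"fingers": 8.5, "tx": -0.3, "ty": 2.4, "tz": 0, "ax": 0, "ay": 0, "az": 1}, {"fingers": 8.5, "tx": -0.3, "ty": 2.4, "tz": 0, "ax": 0, "ay": 0, "az": 1}, {"fingers": 8.5, "tx": -0.3, "ty": 2.4, "tz": 0, "ax": 0, "ay": 0, "az": 1}, {"fingers": 8.5, "tx": -0.3, "ty": 2.4, "tz": 0, "ax": 0, "ay": 0, "az": 0}, {"fingers": 8.5, "tx": -0.2, "ty": 1.9, "tz": 0, "ax": 0, "ay": 0, "az": 0}, {"fingers": 8.5, "tx": 0, "ty": 1, "tz": 0, "ax": 0, "ay": 0, "az": 0}, {"fingers": 8.5, "tx": 0, "ty": 0, "tz": 0, "ax": 0, "ay": 0, "az": 0}, {"fingers": 8.5, "tx": 0, "ty": 0, "tz": 0, "ax": 0, "ay": 0, "az": 0}, {"fingers": 8.5, "tx": 0, "ty": 0, "tz": 0, "ax": 0, "ay": 0, "az": 0}]}}

```text
t: 9.67
ee_pos: [0.5343, 0.0444, 0.1976]
tcp_rot: [0.041, 0.999, -0.0, -0.0]
wrist_force: [-0.5, -1.2, 0.2]
opening: 0.998
grasp_force: 0.0
```

Run:
```python
from h import *
st=observe();im=get_image("wrist")[:,:,::-1];cv2.imwrite("pics/w5.png",im)
print(st["t"],st["ee_pos"],st["tcp_rot"],st["joint_pos"],st["opening"])
h=cv2.cvtColor(im,cv2.COLOR_BGR2HSV);H,S,V=h[...,0],h[...,1],h[...,2]
p=proj("wrist",[.533,.0455,.1],st);print(p)
w=np.zeros(S.shape,bool);w[int(p[1])-60:int(p[1])+60,int(p[0])-60:int(p[0])+60]=1
for n,m,z in(("white",(S<70)&(V>150)&w,.099),("or",(H>7)&(H<22)&(S>130)&(V>100)&w,.1),("gr",(H>50)&(H<90)&(S>100)&w,.092)):
    for c,a,mm in blobs(m,6):
        print(n,c,a,onz("wrist",c,z,st).round(4))
        if a>300: print("  z114",onz("wrist",c,.114,st).round(4)); x,y,ww,hh=cv2.boundingRect(mm.astype(np.uint8));print("  box",x,y,ww,hh,onz("wrist",(x+ww/2,y+hh/2),z,st).round(4))
x,y=p.astype(int);cv2.imwrite("pics/c5.png",cv2.resize(im[y-50:y+50,x-60:x+60],(720,600),interpolation=2))
```

```text
9.6667 [0.53427839 0.0444254  0.1975652 ] [ 4.10952222e-02  9.99155144e-01 -3.97688326e-04 -1.50929220e-04] [-0.04468608  0.69466857 -0.1823978   1.67162895  0.16505959  0.79082708
  1.18645975] 0.9976352849130753
[259.71598828 192.88568014]
white [242.8 146.5] 43 [0.4957 0.0356 0.099 ]
white [305.1 148.9] 60 [0.5014 0.0828 0.099 ]
white [293.1 162.5] 19 [0.5111 0.0731 0.099 ]
white [259.3 198.1] 1994 [0.5375 0.0448 0.099 ]
  z114 [0.5331 0.0451 0.114 ]
  box 234 174 51 53 [0.5395 0.0448 0.099 ]
white [214.5 192.4] 53 [0.53   0.0098 0.099 ]
white [282.3 217.7] 6 [0.5556 0.0621 0.099 ]
or [288.  209.1] 29 [0.5483 0.067  0.1   ]
gr [257.2 175.7] 1324 [0.5208 0.0445 0.092 ]
  z114 [0.516 0.045 0.114]
  box 223 153 74 71 [0.5315 0.0459 0.092 ]
gr [274.4 219. ] 63 [0.5588 0.0558 0.092 ]
```

View pics/c5.png

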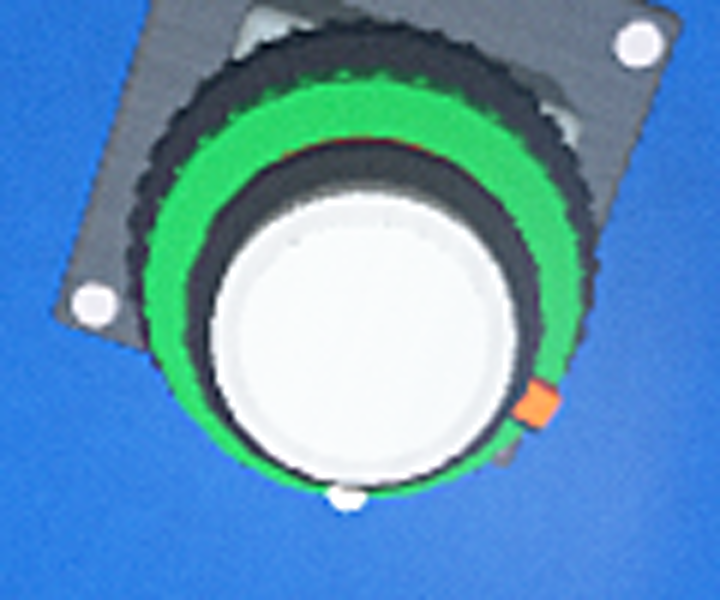

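Wrist crop: pin at (347,495), lug at (536,403) with its buffer hidden below-left, spigot centre at about (365,335). That gives an axis of about (0.533, 0.045), pin at about -9°, lug at 55°, so contact should come after roughly 43–58° of turn. Descending around the ring.

>>> {"method": "drive_tool", "body": {"series": [{"fingers": 8.5, "tx": -0.12, "ty": 0.08, "tz": -1.5, "ax": 0, "ay": 0, "az": 0}, {"fingers": 8.5, "tx": 0, "ty": 0, "tz": -2, "ax": 0, "ay": 0, "az": 0}, {"fingers": 8.5, "tx": 0, "ty": 0, "tz": -2, "ax": 0, "ay": 0, "az": 0}, {"fingers": 8.5, "tx": 0, "ty": 0, "tz": -2, "ax": 0, "ay": 0, "az": 0}, {"fingers": 8.5, "tx": 0, "ty": 0, "tz": -1.8, "ax": 0, "ay": 0, "az": 0}, {"fingers": 8.5, "tx": 0, "ty": 0, "tz": -1.3, "ax": 0, "ay": 0, "az": 0}, {"fingers": 8.5, "tx": 0, "ty": 0, "tz": -0.9, "ax": 0, "ay": 0, "az": 0}, {"fingers": 8.5, "tx": 0, "ty": 0, "tz": 0, "ax": 0, "ay": 0, "az": 0}, {"fingers": 8.5, "tx": 0, "ty": 0, "tz": 0, "ax": 0, "ay": 0, "az": 0}]}}

```text
t: 10.47
ee_pos: [0.5331, 0.0459, 0.0829]
tcp_rot: [0.041, 0.999, -0.0, -0.0]
wrist_force: [0.7, -0.2, 1.1]
opening: 0.999
grasp_force: 0.0
```

>>> {"method": "drive_tool", "body": {"series": [{"fingers": 7, "tx": 0, "ty": 0, "tz": 0, "ax": 0, "ay": 0, "az": 0}, {"fingers": 6.5, "tx": 0, "ty": 0, "tz": 0, "ax": 0, "ay": 0, "az": 0}, {"fingers": 6.2, "tx": 0, "ty": 0, "tz": 0, "ax": 0, "ay": 0, "az": 0}, {"fingers": 5.8, "tx": 0, "ty": 0, "tz": 0, "ax": 0, "ay": 0, "az": 0}, {"fingers": 5, "tx": 0, "ty": 0, "tz": 0, "ax": 0, "ay": 0, "az": 0}, {"fingers": 5, "tx": 0, "ty": 0, "tz": 0, "ax": 0, "ay": 0, "az": 0}, {"fingers": 5, "tx": 0, "ty": 0, "tz": 0, "ax": 0, "ay": 0, "az": 0}]}}

```text
t: 11.05
ee_pos: [0.5334, 0.0458, 0.0839]
tcp_rot: [0.041, 0.999, -0.0, 0.001]
wrist_force: [-4.3, -4.1, 19.8]
opening: 0.663
grasp_force: 59.4
```

Run:
```python
from h import *
st=observe();print({k:np.round(st[k],4) for k in("ee_pos","tcp_rot","wrist_force","moment","opening","grasp_force","joint_pos")})
im=get_image("side")[:,:,::-1];cv2.imwrite("pics/s6.png",cv2.resize(im[150:240,205:315],(733,600),interpolation=2))
```

```text
{'ee_pos': array([0.5334, 0.0458, 0.0839]), 'tcp_rot': array([ 4.090e-02,  9.992e-01, -4.000e-04,  7.000e-04]), 'wrist_force': array([-4.257 , -4.143 , 19.7617]), 'moment': array([-0.7452,  0.8092,  0.0673]), 'opening': np.float64(0.6625), 'grasp_force': np.float64(59.3937), 'joint_pos': array([-0.0746,  0.8696, -0.134 ,  1.7814,  0.2153,  0.5037,  1.1384])}
```

Ring gripped (59 N). Relieving the vertical load, then turning 28° CCW, well short of the expected contact.

>>> {"method": "drive_tool", "body": {"series": [{"fingers": 5, "tx": 0, "ty": 0, "tz": 0.1, "ax": 0, "ay": 0, "az": 0}, {"fingers": 5, "tx": 0, "ty": 0, "tz": 0, "ax": 0, "ay": 0, "az": 2}, {"fingers": 5, "tx": 0, "ty": 0, "tz": 0, "ax": 0, "ay": 0, "az": 3}, {"fingers": 5, "tx": 0, "ty": 0, "tz": 0, "ax": 0, "ay": 0, "az": 3}, {"fingers": 5, "tx": 0, "ty": 0, "tz": 0, "ax": 0, "ay": 0, "az": 3}, {"fingers": 5, "tx": 0, "ty": 0, "tz": 0, "ax": 0, "ay": 0, "az": 3}, {"fingers": 5, "tx": 0, "ty": 0, "tz": 0, "ax": 0, "ay": 0, "az": 3}, {"fingers": 5, "tx": 0, "ty": 0, "tz": 0, "ax": 0, "ay": 0, "az": 3}, {"fingers": 5, "tx": 0, "ty": 0, "tz": 0, "ax": 0, "ay": 0, "az": 3}, {"fingers": 5, "tx": 0, "ty": 0, "tz": 0, "ax": 0, "ay": 0, "az": 3}, {"fingers": 5, "tx": 0, "ty": 0, "tz": 0, "ax": 0, "ay": 0, "az": 2}, {"fingers": 5, "tx": 0, "ty": 0, "tz": 0, "ax": 0, "ay": 0, "az": 0}, {"fingers": 5, "tx": 0, "ty": 0, "tz": 0, "ax": 0, "ay": 0, "az": 0}]}}

```text
t: 12.18
ee_pos: [0.5333, 0.0457, 0.0842]
tcp_rot: [-0.203, 0.979, -0.0, 0.0]
wrist_force: [-1.1, -5.0, 9.8]
opening: 0.655
grasp_force: 67.0
```

```bash
cat > f.py <<'E'
from h import *
st=observe();R=Ro.from_quat(st["tcp_rot"]).as_matrix()
print("t",round(st["t"],2),"yaw_y",round(np.degrees(np.arctan2(R[1,1],R[0,1])),2),"F",st["wrist_force"].round(2),"M",st["moment"].round(3),"tau7",st["tau"][6].round(3),"p",st["ee_pos"].round(4),"g",round(st["grasp_force"],1),"q7",st["joint_pos"][6].round(3))
E
python3 f.py
python3 - <<'E'
from h import *
st=observe();im=get_image("wrist")[:,:,::-1]
h=cv2.cvtColor(im,cv2.COLOR_BGR2HSV);H,S,V=h[...,0],h[...,1],h[...,2]
C=np.array([.533,.0455])
for a in(-10,15,20,25,30,55):print(a,proj("wrist",[C[0]+.026*np.cos(np.radians(a)),C[1]+.026*np.sin(np.radians(a)),.099],st).round(1))
for n,m,z in(("white",(S<70)&(V>150),.099),("or",(H>7)&(H<22)&(S>130)&(V>100),.1)):
    for c,a,mm in blobs(m,6):
        X=onz("wrist",c,z,st)[:2]
        if np.hypot(*(X-C))<.05: print(n,c,a,X.round(4),np.degrees(np.arctan2(*(X-C)[::-1])).round(1),np.hypot(*(X-C)).round(4))
o=im[150:384,130:390];cv2.imwrite("pics/c7.png",cv2.resize(o,(666,600),interpolation=2))
E
```

```text
t 12.18 yaw_y 113.44 F [-1.13 -5.01  9.78] M [-0.963  0.314  0.018] tau7 0.163 p [0.5333 0.0457 0.0842] g 67.0 q7 1.456
-10 [228.1 304.7]
15 [250.7 312.1]
20 [255.5 312.6]
25 [260.4 312.6]
30 [265.2 312.3]
55 [288.1 305.5]
white [258.8 168.3] 178 [0.4938 0.0284] -156.4 0.0427
white [182.6 201. ] 107 [0.5195 0.0045] -108.2 0.0432
white [332.1 206.6] 109 [0.4966 0.0635] 153.7 0.0406
white [257.4 278.1] 6394 [0.5404 0.048 ] 18.5 0.0079
white [171.3 275.2] 84 [0.5546 0.0117] -57.4 0.0401
white [344.3 275.1] 89 [0.5234 0.0834] 104.2 0.0391
or [252.4 217.3] 153 [0.5141 0.0343] -149.2 0.0219
```

View pics/c7.png

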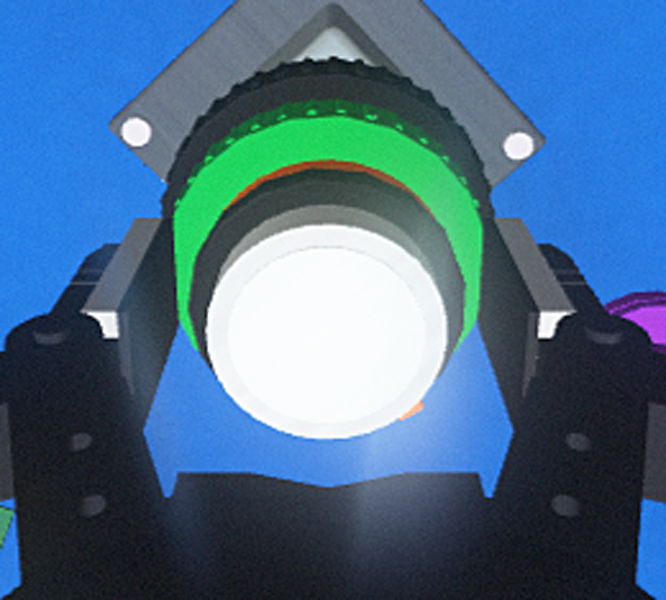

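The ring is gripped on both sides and the lug shows at (410,410) beyond the spigot, but the pin is hidden, so I'll proceed by feel. Mz baseline is +0.018, and contact should drive it below about -0.06.

>>> {"method": "drive_tool", "body": {"series": [{"fingers": 5, "tx": 0, "ty": 0, "tz": 0, "ax": 0, "ay": 0, "az": 1}, {"fingers": 5, "tx": 0, "ty": 0, "tz": 0, "ax": 0, "ay": 0, "az": 1.5}, {"fingers": 5, "tx": 0, "ty": 0, "tz": 0, "ax": 0, "ay": 0, "az": 1.5}, {"fingers": 5, "tx": 0, "ty": 0, "tz": 0, "ax": 0, "ay": 0, "az": 1.0}, {"fingers": 5, "tx": 0, "ty": 0, "tz": 0, "ax": 0, "ay": 0, "az": 1.0}, {"fingers": 5, "tx": 0, "ty": 0, "tz": 0, "ax": 0, "ay": 0, "az": 0}, {"fingers": 5, "tx": 0, "ty": 0, "tz": 0, "ax": 0, "ay": 0, "az": 0}]}}

```text
t: 12.82
ee_pos: [0.5333, 0.0458, 0.0842]
tcp_rot: [-0.254, 0.967, -0.001, 0.0]
wrist_force: [-1.1, -5.7, 8.9]
opening: 0.657
grasp_force: 66.9
```

```bash
python3 f.py
```

```text
t 12.82 yaw_y 119.43 F [-1.09 -5.66  8.93] M [-0.994  0.344  0.04 ] tau7 0.051 p [0.5333 0.0458 0.0842] g 66.9 q7 1.526
```

>>> {"method": "drive_tool", "body": {"series": [{"fingers": 5, "tx": 0, "ty": 0, "tz": 0, "ax": 0, "ay": 0, "az": 0.5}, {"fingers": 5, "tx": 0, "ty": 0, "tz": 0, "ax": 0, "ay": 0, "az": 0.5}, {"fingers": 5, "tx": 0, "ty": 0, "tz": 0, "ax": 0, "ay": 0, "az": 0}]}}

```text
t: 13.07
ee_pos: [0.5333, 0.0457, 0.0842]
tcp_rot: [-0.263, 0.965, -0.001, 0.0]
wrist_force: [-0.7, -5.1, 9.1]
opening: 0.654
grasp_force: 66.9
```

```bash
python3 f.py
```

```text
t 13.07 yaw_y 120.45 F [-0.7  -5.08  9.06] M [-0.967  0.329  0.044] tau7 0.146 p [0.5333 0.0457 0.0842] g 66.9 q7 1.538
```

>>> {"method": "drive_tool", "body": {"series": [{"fingers": 5, "tx": 0, "ty": 0, "tz": 0, "ax": 0, "ay": 0, "az": 0.5}, {"fingers": 5, "tx": 0, "ty": 0, "tz": 0, "ax": 0, "ay": 0, "az": 0.5}, {"fingers": 5, "tx": 0, "ty": 0, "tz": 0, "ax": 0, "ay": 0, "az": 0.5}, {"fingers": 5, "tx": 0, "ty": 0, "tz": 0, "ax": 0, "ay": 0, "az": 0}]}}

```text
t: 13.4
ee_pos: [0.5333, 0.0457, 0.0843]
tcp_rot: [-0.275, 0.961, -0.001, 0.0]
wrist_force: [0.1, -5.5, 9.1]
opening: 0.658
grasp_force: 66.9
```

```bash
python3 f.py
```

```text
t 13.4 yaw_y 121.95 F [ 0.1  -5.55  9.05] M [-0.954  0.349  0.014] tau7 0.151 p [0.5333 0.0457 0.0843] g 66.9 q7 1.556
```

>>> {"method": "drive_tool", "body": {"series": [{"fingers": 5, "tx": 0, "ty": 0, "tz": 0, "ax": 0, "ay": 0, "az": 0.5}, {"fingers": 5, "tx": 0, "ty": 0, "tz": 0, "ax": 0, "ay": 0, "az": 0.5}, {"fingers": 5, "tx": 0, "ty": 0, "tz": 0, "ax": 0, "ay": 0, "az": 0.5}, {"fingers": 5, "tx": 0, "ty": 0, "tz": 0, "ax": 0, "ay": 0, "az": 0}]}}

```text
t: 13.73
ee_pos: [0.5333, 0.0457, 0.0842]
tcp_rot: [-0.288, 0.958, -0.001, 0.0]
wrist_force: [-1.4, -5.3, 9.6]
opening: 0.658
grasp_force: 66.9
```

```bash
python3 f.py
```

```text
t 13.73 yaw_y 123.45 F [-1.44 -5.29  9.57] M [-1.013  0.327  0.019] tau7 0.151 p [0.5333 0.0457 0.0842] g 66.9 q7 1.573
```

>>> {"method": "drive_tool", "body": {"series": [{"fingers": 5, "tx": 0, "ty": 0, "tz": 0, "ax": 0, "ay": 0, "az": 0.5}, {"fingers": 5, "tx": 0, "ty": 0, "tz": 0, "ax": 0, "ay": 0, "az": 0.5}, {"fingers": 5, "tx": 0, "ty": 0, "tz": 0, "ax": 0, "ay": 0, "az": 0.5}, {"fingers": 5, "tx": 0, "ty": 0, "tz": 0, "ax": 0, "ay": 0, "az": 0}]}}

```text
t: 14.07
ee_pos: [0.5333, 0.0457, 0.0842]
tcp_rot: [-0.3, 0.954, -0.001, 0.0]
wrist_force: [-0.8, -5.6, 9.2]
opening: 0.654
grasp_force: 66.9
```

```bash
python3 f.py
```

```text
t 14.07 yaw_y 124.95 F [-0.78 -5.63  9.19] M [-1.02   0.322  0.051] tau7 0.152 p [0.5333 0.0457 0.0842] g 66.9 q7 1.591
```

>>> {"method": "drive_tool", "body": {"series": [{"fingers": 5, "tx": 0, "ty": 0, "tz": 0, "ax": 0, "ay": 0, "az": 0.5}, {"fingers": 5, "tx": 0, "ty": 0, "tz": 0, "ax": 0, "ay": 0, "az": 0.5}, {"fingers": 5, "tx": 0, "ty": 0, "tz": 0, "ax": 0, "ay": 0, "az": 0.5}, {"fingers": 5, "tx": 0, "ty": 0, "tz": 0, "ax": 0, "ay": 0, "az": 0}]}}

```text
t: 14.4
ee_pos: [0.5333, 0.0457, 0.0843]
tcp_rot: [-0.313, 0.95, -0.001, 0.0]
wrist_force: [-1.1, -5.3, 9.3]
opening: 0.658
grasp_force: 66.9
```

```bash
python3 f.py
```

```text
t 14.4 yaw_y 126.45 F [-1.15 -5.34  9.33] M [-0.975  0.361  0.067] tau7 0.153 p [0.5333 0.0457 0.0843] g 66.9 q7 1.609
```

>>> {"method": "drive_tool", "body": {"series": [{"fingers": 5, "tx": 0, "ty": 0, "tz": 0, "ax": 0, "ay": 0, "az": 0.5}, {"fingers": 5, "tx": 0, "ty": 0, "tz": 0, "ax": 0, "ay": 0, "az": 0.5}, {"fingers": 5, "tx": 0, "ty": 0, "tz": 0, "ax": 0, "ay": 0, "az": 0.5}, {"fingers": 5, "tx": 0, "ty": 0, "tz": 0, "ax": 0, "ay": 0, "az": 0}]}}

```text
t: 14.73
ee_pos: [0.5333, 0.0457, 0.0842]
tcp_rot: [-0.325, 0.946, -0.001, 0.0]
wrist_force: [-0.9, -4.9, 9.7]
opening: 0.654
grasp_force: 66.9
```

```bash
python3 f.py
```

```text
t 14.73 yaw_y 127.95 F [-0.94 -4.86  9.73] M [-1.011  0.403  0.067] tau7 0.153 p [0.5333 0.0457 0.0842] g 66.9 q7 1.627
```

>>> {"method": "drive_tool", "body": {"series": [{"fingers": 5, "tx": 0, "ty": 0, "tz": 0, "ax": 0, "ay": 0, "az": 0.5}, {"fingers": 5, "tx": 0, "ty": 0, "tz": 0, "ax": 0, "ay": 0, "az": 0.5}, {"fingers": 5, "tx": 0, "ty": 0, "tz": 0, "ax": 0, "ay": 0, "az": 0.5}, {"fingers": 5, "tx": 0, "ty": 0, "tz": 0, "ax": 0, "ay": 0, "az": 0}]}}

```text
t: 15.07
ee_pos: [0.5333, 0.0457, 0.0842]
tcp_rot: [-0.338, 0.941, -0.001, 0.0]
wrist_force: [-0.7, -5.3, 9.8]
opening: 0.656
grasp_force: 67.0
```

```bash
python3 f.py
```

```text
t 15.07 yaw_y 129.45 F [-0.7  -5.33  9.85] M [-0.954  0.31   0.083] tau7 0.154 p [0.5333 0.0457 0.0842] g 67.0 q7 1.645
```

>>> {"method": "drive_tool", "body": {"series": [{"fingers": 5, "tx": 0, "ty": 0, "tz": 0, "ax": 0, "ay": 0, "az": 0.5}, {"fingers": 5, "tx": 0, "ty": 0, "tz": 0, "ax": 0, "ay": 0, "az": 0.5}, {"fingers": 5, "tx": 0, "ty": 0, "tz": 0, "ax": 0, "ay": 0, "az": 0.5}, {"fingers": 5, "tx": 0, "ty": 0, "tz": 0, "ax": 0, "ay": 0, "az": 0}]}}

```text
t: 15.4
ee_pos: [0.5333, 0.0457, 0.0843]
tcp_rot: [-0.35, 0.937, -0.001, 0.0]
wrist_force: [0.2, -6.0, 8.8]
opening: 0.656
grasp_force: 67.0
```

```bash
python3 f.py
```

```text
t 15.4 yaw_y 130.95 F [ 0.22 -6.04  8.77] M [-0.985  0.363  0.073] tau7 0.155 p [0.5333 0.0457 0.0843] g 67.0 q7 1.663
```

>>> {"method": "drive_tool", "body": {"series": [{"fingers": 5, "tx": 0, "ty": 0, "tz": 0, "ax": 0, "ay": 0, "az": 0.5}, {"fingers": 5, "tx": 0, "ty": 0, "tz": 0, "ax": 0, "ay": 0, "az": 0.5}, {"fingers": 5, "tx": 0, "ty": 0, "tz": 0, "ax": 0, "ay": 0, "az": 0.5}, {"fingers": 5, "tx": 0, "ty": 0, "tz": 0, "ax": 0, "ay": 0, "az": 0}]}}

```text
t: 15.73
ee_pos: [0.5333, 0.0457, 0.0842]
tcp_rot: [-0.362, 0.932, -0.001, 0.0]
wrist_force: [-0.5, -5.8, 8.6]
opening: 0.66
grasp_force: 67.0
```

```bash
python3 f.py
```

```text
t 15.73 yaw_y 132.45 F [-0.54 -5.81  8.59] M [-1.008  0.371  0.014] tau7 0.156 p [0.5333 0.0457 0.0842] g 67.0 q7 1.681
```

>>> {"method": "drive_tool", "body": {"series": [{"fingers": 5, "tx": 0, "ty": 0, "tz": 0, "ax": 0, "ay": 0, "az": 0.5}, {"fingers": 5, "tx": 0, "ty": 0, "tz": 0, "ax": 0, "ay": 0, "az": 0.5}, {"fingers": 5, "tx": 0, "ty": 0, "tz": 0, "ax": 0, "ay": 0, "az": 0.5}, {"fingers": 5, "tx": 0, "ty": 0, "tz": 0, "ax": 0, "ay": 0, "az": 0}]}}

```text
t: 16.07
ee_pos: [0.5333, 0.0457, 0.0842]
tcp_rot: [-0.374, 0.927, -0.001, 0.0]
wrist_force: [-0.9, -5.2, 9.9]
opening: 0.654
grasp_force: 67.0
```

```bash
python3 f.py
```

```text
t 16.07 yaw_y 133.95 F [-0.95 -5.2   9.87] M [-1.027  0.339  0.015] tau7 0.156 p [0.5333 0.0457 0.0842] g 67.0 q7 1.699
```

>>> {"method": "drive_tool", "body": {"series": [{"fingers": 5, "tx": 0, "ty": 0, "tz": 0, "ax": 0, "ay": 0, "az": 0.5}, {"fingers": 5, "tx": 0, "ty": 0, "tz": 0, "ax": 0, "ay": 0, "az": 0.5}, {"fingers": 5, "tx": 0, "ty": 0, "tz": 0, "ax": 0, "ay": 0, "az": 0.5}, {"fingers": 5, "tx": 0, "ty": 0, "tz": 0, "ax": 0, "ay": 0, "az": 0}]}}

```text
t: 16.4
ee_pos: [0.5333, 0.0457, 0.0842]
tcp_rot: [-0.386, 0.922, -0.001, 0.0]
wrist_force: [-2.0, -5.7, 9.9]
opening: 0.658
grasp_force: 67.0
```

```bash
python3 f.py
```

```text
t 16.4 yaw_y 135.45 F [-2.02 -5.71  9.88] M [-0.973  0.364  0.068] tau7 0.157 p [0.5333 0.0457 0.0842] g 67.0 q7 1.717
```

>>> {"method": "drive_tool", "body": {"series": [{"fingers": 5, "tx": 0, "ty": 0, "tz": 0, "ax": 0, "ay": 0, "az": 0.5}, {"fingers": 5, "tx": 0, "ty": 0, "tz": 0, "ax": 0, "ay": 0, "az": 0.5}, {"fingers": 5, "tx": 0, "ty": 0, "tz": 0, "ax": 0, "ay": 0, "az": 0.5}, {"fingers": 5, "tx": 0, "ty": 0, "tz": 0, "ax": 0, "ay": 0, "az": 0}]}}

```text
t: 16.73
ee_pos: [0.5333, 0.0457, 0.0842]
tcp_rot: [-0.398, 0.917, -0.001, 0.0]
wrist_force: [-0.2, -5.4, 9.7]
opening: 0.653
grasp_force: 67.0
```

```bash
python3 f.py
```

```text
t 16.73 yaw_y 136.95 F [-0.24 -5.37  9.7 ] M [-1.003  0.403  0.053] tau7 0.177 p [0.5333 0.0457 0.0842] g 67.0 q7 1.735
```

tau7 has left its plateau (0.157 → 0.177), which looks like first contact. Continuing in smaller steps.

>>> {"method": "drive_tool", "body": {"series": [{"fingers": 5, "tx": 0, "ty": 0, "tz": 0, "ax": 0, "ay": 0, "az": 0.3}, {"fingers": 5, "tx": 0, "ty": 0, "tz": 0, "ax": 0, "ay": 0, "az": 0.3}, {"fingers": 5, "tx": 0, "ty": 0, "tz": 0, "ax": 0, "ay": 0, "az": 0}]}}

```text
t: 16.98
ee_pos: [0.5333, 0.0457, 0.0842]
tcp_rot: [-0.403, 0.915, -0.001, 0.0]
wrist_force: [-0.5, -5.1, 8.7]
opening: 0.656
grasp_force: 66.9
```

```bash
python3 f.py
```

```text
t 16.98 yaw_y 137.53 F [-0.48 -5.11  8.68] M [-0.992  0.392  0.035] tau7 0.141 p [0.5333 0.0457 0.0842] g 66.9 q7 1.742
```

>>> {"method": "drive_tool", "body": {"series": [{"fingers": 5, "tx": 0, "ty": 0, "tz": 0, "ax": 0, "ay": 0, "az": 0.5}, {"fingers": 5, "tx": 0, "ty": 0, "tz": 0, "ax": 0, "ay": 0, "az": 0.5}, {"fingers": 5, "tx": 0, "ty": 0, "tz": 0, "ax": 0, "ay": 0, "az": 0}]}}

```text
t: 17.23
ee_pos: [0.5334, 0.0456, 0.0842]
tcp_rot: [-0.411, 0.912, -0.001, 0.0]
wrist_force: [0.5, -5.5, 8.2]
opening: 0.657
grasp_force: 66.9
```

```bash
python3 f.py
```

```text
t 17.23 yaw_y 138.53 F [ 0.48 -5.51  8.22] M [-1.049  0.312 -0.092] tau7 0.309 p [0.5334 0.0456 0.0842] g 66.9 q7 1.755
```

Contact: Mz fell by about 0.13 and tau7 rose by about 0.15 N m, so roughly 5–6 N on the pin. Adding a touch and holding.

>>> {"method": "drive_tool", "body": {"series": [{"fingers": 5, "tx": 0, "ty": 0, "tz": 0, "ax": 0, "ay": 0, "az": 0.2}, {"fingers": 5, "tx": 0, "ty": 0, "tz": 0, "ax": 0, "ay": 0, "az": 0}, {"fingers": 5, "tx": 0, "ty": 0, "tz": 0, "ax": 0, "ay": 0, "az": 0}, {"fingers": 5, "tx": 0, "ty": 0, "tz": 0, "ax": 0, "ay": 0, "az": 0}, {"fingers": 5, "tx": 0, "ty": 0, "tz": 0, "ax": 0, "ay": 0, "az": 0}]}}

```text
t: 17.65
ee_pos: [0.5334, 0.0456, 0.0842]
tcp_rot: [-0.412, 0.911, -0.001, 0.0]
wrist_force: [-0.3, -4.6, 9.7]
opening: 0.656
grasp_force: 66.9
```

```bash
python3 f.py
```

```text
t 17.65 yaw_y 138.7 F [-0.35 -4.63  9.68] M [-0.991  0.286 -0.181] tau7 0.132 p [0.5334 0.0456 0.0842] g 66.9 q7 1.757
```

About 8 N, held 0.4 s. Letting go and retreating straight up.

>>> {"method": "drive_tool", "body": {"series": [{"fingers": 6.5, "tx": 0, "ty": 0, "tz": 0, "ax": 0, "ay": 0, "az": 0}, {"fingers": 8, "tx": 0, "ty": 0, "tz": 0, "ax": 0, "ay": 0, "az": 0}, {"fingers": 8.5, "tx": 0, "ty": 0, "tz": 0, "ax": 0, "ay": 0, "az": 0}, {"fingers": 8.5, "tx": 0, "ty": 0, "tz": 0, "ax": 0, "ay": 0, "az": 0}, {"fingers": 8.5, "tx": 0, "ty": 0, "tz": 0, "ax": 0, "ay": 0, "az": 0}, {"fingers": 8.5, "tx": 0, "ty": 0, "tz": 1, "ax": 0, "ay": 0, "az": 0}, {"fingers": 8.5, "tx": 0, "ty": 0, "tz": 2, "ax": 0, "ay": 0, "az": 0}, {"fingers": 8.5, "tx": 0, "ty": 0, "tz": 2, "ax": 0, "ay": 0, "az": 0}, {"fingers": 8.5, "tx": 0, "ty": 0, "tz": 2, "ax": 0, "ay": 0, "az": 0}, {"fingers": 8.5, "tx": 0, "ty": 0, "tz": 2, "ax": 0, "ay": 0, "az": 0}, {"fingers": 8.5, "tx": 0, "ty": 0, "tz": 2, "ax": 0, "ay": 0, "az": 0}, {"fingers": 8.5, "tx": 0, "ty": 0, "tz": 0, "ax": 0, "ay": 0, "az": 0}, {"fingers": 8.5, "tx": 0, "ty": 0, "tz": 0, "ax": 0, "ay": 0, "az": 0}, {"fingers": 8.5, "tx": 0, "ty": 0, "tz": 0, "ax": 0, "ay": 0, "az": 0}]}}

```text
t: 18.82
ee_pos: [0.5329, 0.0463, 0.1937]
tcp_rot: [-0.412, 0.911, -0.0, -0.0]
wrist_force: [0.2, -0.8, -0.7]
opening: 0.996
grasp_force: 0.0
```

```bash
python3 f.py
python3 - <<'E'
from h import *
st=observe();im=get_image("wrist")[:,:,::-1];cv2.imwrite("pics/w8.png",im)
h=cv2.cvtColor(im,cv2.COLOR_BGR2HSV);H,S,V=h[...,0],h[...,1],h[...,2];C=np.array([.533,.0455])
for n,m,z in(("white",(S<70)&(V>150),.099),("or",(H>7)&(H<22)&(S>130)&(V>100),.1)):
    for c,a,mm in blobs(m,4):
        X=onz("wrist",c,z,st)[:2]
        if np.hypot(*(X-C))<.035: print(n,c,a,X.round(4),np.degrees(np.arctan2(*(X-C)[::-1])).round(1),np.hypot(*(X-C)).round(4))
E
```

```text
t 18.82 yaw_y 138.65 F [ 0.21 -0.84 -0.7 ] M [-0.001 -0.004  0.04 ] tau7 0.047 p [0.5329 0.0463 0.1937] g 0.0 q7 1.859
white [256.6 200.3] 2059 [0.5362 0.0478] 36.1 0.004
white [298.8 186.5] 4 [0.5042 0.0611] 151.6 0.0327
white [300.6 195. ] 71 [0.5075 0.0673] 139.4 0.0336
or [216.5 184. ] 10 [0.5505 0.0173] -58.1 0.0332
or [260.4 227.6] 25 [0.5488 0.0668] 53.4 0.0265
```

>>> {"method": "drive_tool", "body": {"series": [{"fingers": 8.5, "tx": 0, "ty": 1, "tz": 1, "ax": 0, "ay": 0, "az": 0}, {"fingers": 8.5, "tx": 0, "ty": 2.5, "tz": 1, "ax": 0, "ay": 0, "az": 0}, {"fingers": 8.5, "tx": 0, "ty": 2.5, "tz": 1, "ax": 0, "ay": 0, "az": 0}, {"fingers": 8.5, "tx": 0, "ty": 2.5, "tz": 0, "ax": 0, "ay": 0, "az": 0}, {"fingers": 8.5, "tx": 0, "ty": 2.5, "tz": 0, "ax": 0, "ay": 0, "az": 0}, {"fingers": 8.5, "tx": 0, "ty": 2.5, "tz": 0, "ax": 0, "ay": 0, "az": 0}, {"fingers": 8.5, "tx": 0, "ty": 2.5, "tz": 0, "ax": 0, "ay": 0, "az": 0}, {"fingers": 8.5, "tx": 0, "ty": 2.5, "tz": 0, "ax": 0, "ay": 0, "az": 0}, {"fingers": 8.5, "tx": 0, "ty": 1.0, "tz": 0, "ax": 0, "ay": 0, "az": 0}, {"fingers": 8.5, "tx": 0, "ty": 0, "tz": 0, "ax": 0, "ay": 0, "az": 0}, {"fingers": 8.5, "tx": 0, "ty": 0, "tz": 0, "ax": 0, "ay": 0, "az": 0}]}}

```text
t: 19.78
ee_pos: [0.5329, 0.241, 0.2231]
tcp_rot: [-0.412, 0.911, -0.0, -0.001]
wrist_force: [1.1, 0.6, 0.0]
opening: 0.998
grasp_force: 0.0
```

Run:
```python
from h import *
C=np.array([.534,.0455])
for f in("pics/t3.png",None):
    t=cv2.imread(f) if f else get_image("top")[:,:,::-1].copy()
    if not f: cv2.imwrite("pics/t9.png",t)
    s=cv2.resize(t[180:230,215:270],None,fx=4,fy=4,interpolation=cv2.INTER_CUBIC)
    h=cv2.cvtColor(s,cv2.COLOR_BGR2HSV);H,S,V=h[...,0],h[...,1],h[...,2]
    for n,m,z in(("white",(S<110)&(V>130),.099),("or",(H>5)&(H<24)&(S>130)&(V>100),.1)):
        for c,a,mm in blobs(m,8):
            X=onz("top",(c[0]/4-.375+215,c[1]/4-.375+180),z)[:2]
            if np.hypot(*(X-C))<.036: print(n,c,a,X.round(4),np.degrees(np.arctan2(*(X-C)[::-1])).round(1),np.hypot(*(X-C)).round(4))
    print("-")
h=cv2.cvtColor(t,cv2.COLOR_BGR2HSV)
for c,a,m in blobs(((h[...,0]<6)|(h[...,0]>174))&(h[...,1]>150)&(h[...,2]>80),100):print("red",c,a,onz("top",c,.02).round(3))
```

```text
white [106.1  93.7] 3221 [0.5373 0.0452] -5.5 0.0033
white [141.2  58.1] 98 [0.5606 0.0236] -39.4 0.0345
white [53.1 85. ] 49 [0.542  0.0788] 76.5 0.0343
white [160.2  89. ] 41 [0.5412 0.0111] -78.2 0.0352
white [ 52.4 117.4] 8 [0.5214 0.0786] 110.9 0.0354
white [ 56.9 127.2] 31 [0.5152 0.0755] 122.0 0.0354
or [137.1  59.3] 55 [0.5596 0.0262] -37.0 0.0321
or [72.2 74. ] 109 [0.5492 0.0669] 54.7 0.0263
-
white [106.9  43.6] 35 [0.5694 0.0456] 0.2 0.0354
white [141.   57.9] 93 [0.5607 0.0238] -39.1 0.0345
white [79.4 66.9] 93 [0.554  0.0626] 40.5 0.0263
white [105.7  95.4] 3055 [0.5362 0.0454] -2.6 0.0022
white [58.6 73.5] 14 [0.5494 0.0756] 62.9 0.0338
white [52.  87.2] 8 [0.5406 0.0795] 79.0 0.0346
white [159.9  88.8] 29 [0.5413 0.0113] -78.0 0.035
white [ 56.9 127.1] 27 [0.5153 0.0755] 121.9 0.0354
or [136.8  59.2] 57 [0.5597 0.0264] -36.7 0.032
or [72.1 74.1] 104 [0.5491 0.067 ] 54.9 0.0263
-
red [379.  90.] 1043 [ 0.877 -0.329  0.02 ]
red [344.9 198.2] 231 [ 0.568 -0.233  0.02 ]
```

The pin now sits 14.4° (0.25 rad, about 6.6 mm) short of the lug, inside the contact range, and the cap is at the tray's centre. Handing in.

```bash
python3 -c "
from bench import *
print(close_job())"
```

```text
the job is handed in; nothing more can be done
None
```

The red cap stands knob up near the centre of the black tray. The iris ring was turned about 53° counter-clockwise to the buffer, pressed at an estimated 8 N, and let go about 6.6 mm from the lug; the job was handed in at about 20 s and gave no verdict.

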